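# Hold a spring clip gaping over the edge of a backing card

## Robot

A 6-joint arm with a two-finger parallel gripper is mounted at the origin on a cart in front of the work surface, level with it; the furniture and walls round the work are solid. World frame = base frame: x ahead of the robot, y to its left, z up, the work surface at z = 0. Lengths are in m, angles in rad, forces in N, time in s.
With the tool pointing down it reaches from about 0.4 to 0.825 m from the base axis. Payload 7 kg.
Tool frame: the origin (TCP) lies at the very end of the fingers, on their centre line; the grasp point (between the pads) lies 19 mm behind it; z points along the fingers, y is the line along which they close (so a half turn about z gives the same grasp; the last joint's range is limited). The gripper opens to 88 mm and grips with 3 to 60 N. Pads are 19 mm wide; open, the fingers measure 130 mm over their backs; the gripper's body (78 mm by 193 mm) begins 47 mm behind the grasp point.
Start: joints at [1.503, 0.359, 0.012, 0, -1.224, -0.288], TCP at [0.235, 0.633, 0.227] pointing down, gripper open.
Joint ranges: [-3.07, 3.07], [-1.43, 2.12], [-1.02, 1.25], [-3.03, 1.67], [-3.05, -0], [-3.03, 3.03]. Speed limits (rad/s): [2.39, 2.39, 3.01, 3.14, 3.14, 3.14].

## Interface

Orientations are given as [roll, pitch, yaw] about the fixed x, y, z axes, in that order (R = Rz(yaw) Ry(pitch) Rx(roll)).
In Python, from station import arm, grab_frame gives the robot as it stands.
- The arm moves only by the tool jog_arm, never from a script. Its argument "deltas" is a list that holds one entry, the list of rows, each a list of 4 numbers: the shift along the tool's x, y, z in units of 60 mm (1.0 is 60 mm), then the turn about the tool's z in units of 5 degrees (1.0 is 5 degrees). A call has 1 to 8 rows; each row is the pose to reach, as a shift and turn from the pose commanded when the call began, along the tool's axes at that moment; what a row does not reach only later rows make up. A row lasts 1/8 s, in which the tool goes at most 62.5 mm and 10.7 degrees, less where a joint would pass 70% of its speed; a pose out of reach is approached as far as the arm can. A call with a gripper value outside its range is refused whole. "grip" is the finger opening in mm, from 0 to 87.6, set as the call begins (left out, the last holds). The fingers move at their own pace and stop on an object; "squeeze" is the grip in N (left out, the last holds). Time passes only in rows, so rows that repeat a pose let the fingers close. It gives the time, the measured TCP pose, the force, the opening and the grip force at its end, in the units of the state.
- arm.get_state(): the state, without advancing time (a new reading comes with each control period).
- grab_frame(name): name is "scene" or "top"; returns a dict with "img" (420x560x3 uint8, red, green, blue), "vfov" (degrees; the focal length in pixels is half the picture's height over the tangent of half this angle, whatever the lens; pixels are square), "cx", "cy" (the principal point, pixels), "dist_coeffs" ([k1, k2, p1, p2, k3] as OpenCV has them; the pictures are not rectified), "xyz" and "rotation" of the camera in the world. Camera axes: x right, y down, z forward; pixel columns grow to the right and rows downward; lengths in m; the calibration is good to about 2 mm. A picture is of the moment at which its call begins. There is no depth.
- arm.job_done(): hands the job in; it is judged then, once.
The state is a dict: "t": time; "q": joint angles; "qd": joint speeds; "joint_efforts": joint torques, N m; "eef_pos": TCP position; "ee_rot": TCP orientation; "force": force on the tool from outside, world axes, zero at the start; "moment": the same for the moment, N m; "width": finger opening in m; "gripper_force": force on a finger pad.
Only numpy, scipy, OpenCV 4.12 (cv2) and the standard library are available. Lean on these libraries where they do the work, as an engineer would, in place of code of your own. Each camera call takes 0.05 s, during which the arm holds its last target. There are 200 camera calls.

## Task

I am about to slip a delivery note against the backing card and need its clip held ready: pinch the tails of the wider of the two spring clips on the rail so that its jaws spread, and lift it off the rail. Bring it over the card standing in the wooden stand and lower it at the middle of the card's top edge, in line with the edge, so that one spread jaw hangs a good centimetre down on either side and neither touches the card. Finish while holding it there, still squeezed wide open; do not let go, leave the narrow clip on the rail and leave the other things alone.

Things in the scene. Friction and masses are not known exactly. Their poses are not given: they have to be found in the camera images.
- clip_wide: Steel spring clip, 48 mm wide, the wider one on the rail; 80 g. Starts upright, clamped on the rail's top edge, jaws down, two finger tails up. Origin: middle of the pin; x along pin and rail, y the way the jaws part, z up. Tails are 30 mm wide, rise 47 mm above the pin and lean apart: 46 mm over their outer faces at the top, 23 near it. Lowest metal 47 mm below the pin.
- clip_narrow: Steel spring clip, 22 mm wide, the narrower one; 80 g. Starts upright, clamped on the rail's top edge, jaws down, two finger tails up. Origin: middle of the pin; x along pin and rail, y the way the jaws part, z up. Tails are 18 mm wide, rise 47 mm above the pin and lean apart: 46 mm over their outer faces at the top, 23 near it. Lowest metal 47 mm below the pin.
- wide_jaw_a (a joint): Angle in rad of one jaw of the wide clip: 0 clamped on the 6 mm rail, 0.30 at the stop, fully open. A spring closes it: squeezing the tails takes about 6 N at first, 11 N at the stop. At the stop the tails are parallel and upright, 20 mm over their outer faces, flat from 5 to 45 mm above the pin, and the lips are 31 mm clear of each other.
- wide_jaw_b (a joint): Angle of the other jaw of the wide clip, geared to the first so that both always open equally; same values.
- wide_jaw_a_lip (a point): Middle of the lip (a 5 mm thick round bar) of jaw a of the wide clip, 44 mm below the pin and 5.5 mm to the +y side of it when clamped on the rail; 40 mm below it when fully open.
- wide_jaw_b_lip (a point): Middle of the lip of jaw b of the wide clip, on the -y side.
- clip_rail: Clip rail, fixed: plywood strip on edge, 200 mm long (x), 6 mm thick (y), top edge 80 mm above the bench, in a light wooden foot 200x70 mm, 27 mm high. Origin: centre of the underside. The two clips sit on the strip, 100 to 150 mm apart, pins 32 mm above its top edge; which is at which end varies. (A steel rack upright stands at x 0.33, y -0.55: draw the arm in before swinging past it.)
- card_stand: Wooden stand 150x70 mm, 31 mm high, fixed, with a stiff brown backing card standing upright in its slot: 130 mm long (x), 4 mm thick (y), top edge 120 mm above the bench. Origin: centre of the underside.
- card_top (a point): Middle of the card's top edge, 120 mm above the bench. x runs along the edge, y through the card's thickness, z up.
- weight: Grey 500 g weight with a knob, 38 mm across, 58 mm high; bystander. Origin: centre of the underside.
- tape_measure: Grey tape measure 39x81x62 mm; bystander. Origin: centre of the underside.
- stapler: Blue stapler 34x142x54 mm; bystander. Origin: centre of the underside.
Things that resemble listed ones, but are neither listed nor needed, are in the scene too. There is more than one size of the clip_rail; the job needs the largest.

How it is judged:
By the outcome, as a careful person would: the job done as asked, in the order asked, and still so for the second after the job is handed in, while the arm keeps its last pose, push and grip.
It also fails if it takes over 38 s, if anything falls off the work surface, if the arm or the gripper's body presses on something with over 40 N, if the wrist force passes 120 N, or if a joint passes its speed limit or range.

## Working session

There is one attempt and no reset: what is moved stays moved. The work goes in short steps, Python scripts to look and compute and a tool call to move; the robot and the scene stay as the last step left them, time stands still between calls to the robot, and variables do not carry over. Pictures are saved under pics/ and viewed, at most 10 in all, crops included, and the job is handed in when it is done.

Besides the shell and the picture viewer there is one more tool, called by a JSON object that holds its "op" and its "data", one argument or row to a line. jog_arm: Moves the arm, as the interface text tells. Its arguments: {"type":"object","properties":{"deltas":{"type":"array"},"grip":{"type":"number"},"squeeze":{"type":"number"}},"required":["deltas"]}

```bash
mkdir -p pics
cat > h.py <<'E'
import numpy as np, cv2
from station import arm, grab_frame
def K(f):
    h=f["img"].shape[0]; fl=h/2/np.tan(np.radians(f["vfov"])/2)
    return np.array([[fl,0,f["cx"]],[0,fl,f["cy"]],[0,0,1.]])
def rays(f,px):
    u=cv2.undistortPoints(np.array(px,float).reshape(-1,1,2),K(f),np.array(f["dist_coeffs"],float)).reshape(-1,2)
    d=np.c_[u,np.ones(len(u))]@np.array(f["rotation"]).T
    return np.array(f["xyz"]),d
def onz(f,px,z):
    o,d=rays(f,px); return o+d*((z-o[2])/d[:,2])[:,None]
def tri(f1,p1,f2,p2):
    o1,d1=rays(f1,[p1]);o2,d2=rays(f2,[p2]);A=np.c_[d1[0],-d2[0]]
    s=np.linalg.lstsq(A,o2-o1,rcond=None)[0]
    a=o1+s[0]*d1[0];b=o2+s[1]*d2[0];return (a+b)/2,np.linalg.norm(a-b)
def proj(f,X):
    R=np.array(f["rotation"]).T; return cv2.projectPoints(np.array(X,float).reshape(-1,1,3),cv2.Rodrigues(R)[0],-R@np.array(f["xyz"]),K(f),np.array(f["dist_coeffs"],float))[0].reshape(-1,2)
E
python3 - <<'E'
from h import *
import pickle
F={n:grab_frame(n) for n in("scene","top")}
pickle.dump(F,open("f0.pkl","wb"))
for n,f in F.items():
    cv2.imwrite(f"pics/{n}0.png",f["img"][:,:,::-1]); print(n,np.round(f["xyz"],3),np.round(f["rotation"],3).tolist(),f["vfov"],f["cx"],f["cy"],f["dist_coeffs"])
s=arm.get_state();print(s["eef_pos"],s["ee_rot"],s["t"],s["width"])
E
```

```text
scene [-0.121 -0.7    0.761] [-2.149, 0.016, -0.779] 50.258557050339505 277.66033922114514 209.89843569847147 [-0.11667132  0.          0.          0.          0.        ]
top [0.402 0.018 1.132] [-2.931, 0.004, -1.592] 57.24713849046399 284.08413246506615 213.38879402931164 [-0.00228757  0.          0.          0.          0.        ]
[0.23501024 0.63231549 0.22572402] [ 3.14011726e+00 -1.42260968e-04 -3.55926126e-01] 0.1 0.08782217810217378
```

View pics/scene0.png

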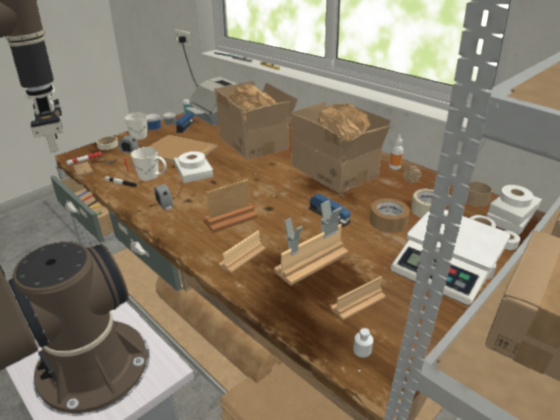

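View pics/top0.png

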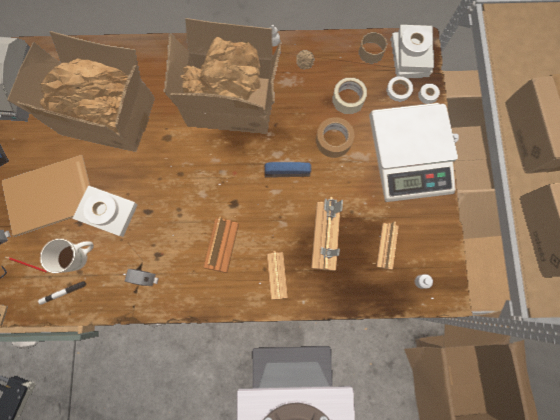

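The scene view shows the large rail at about (312,257), with clips at (293,235) and (328,217), and the card stand at (230,205). In the top view the rail is at (327,237), with clips at (331,207) and (329,254), and the card at (222,245). I'll enlarge both.

```bash
sed -i 's/np.array(f\["rotation"\])/RM(f)/' h.py; sed -i '3i from scipy.spatial.transform import Rotation\ndef RM(f): return Rotation.from_euler("xyz",f["rotation"]).as_matrix()' h.py
python3 - <<'E'
from h import *
import pickle
F=pickle.load(open("f0.pkl","rb"))
def crop(n,x0,y0,w,h,s): return cv2.resize(F[n]["img"][y0:y0+h,x0:x0+w,::-1],(w*s,h*s),interpolation=cv2.INTER_CUBIC)
a=crop("scene",195,170,160,120,5)
b=crop("top",200,190,160,90,5)
cv2.imwrite("pics/a.png",a);cv2.imwrite("pics/b.png",b)
print(onz(F["top"],[(327,237),(222,245)],0.08))
print(onz(F["scene"],[(312,257),(230,205)],0.05))
E
```

```text
[[ 0.55751859 -0.09990087  0.08      ]
 [ 0.54161597  0.18966519  0.08      ]]
[[ 0.54490182 -0.13060128  0.05      ]
 [ 0.55721639  0.20605899  0.05      ]]
```

View pics/a.png

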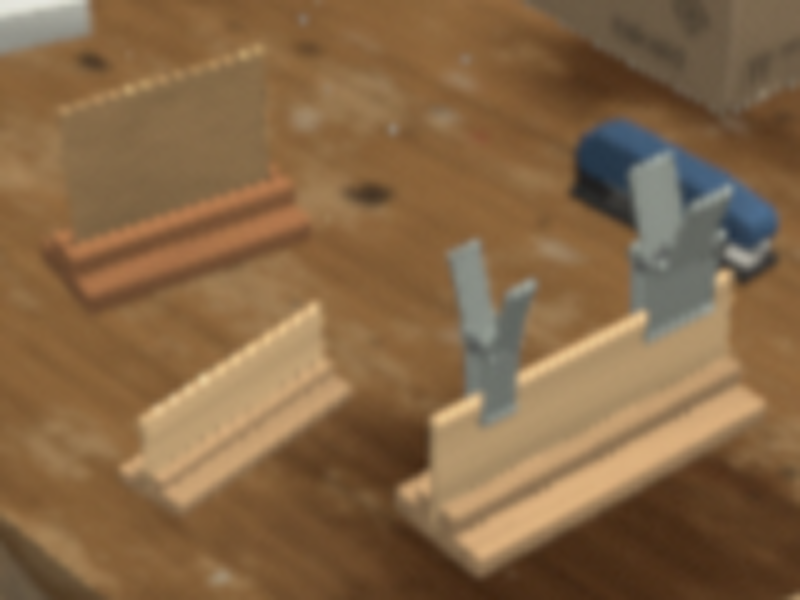

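View pics/b.png

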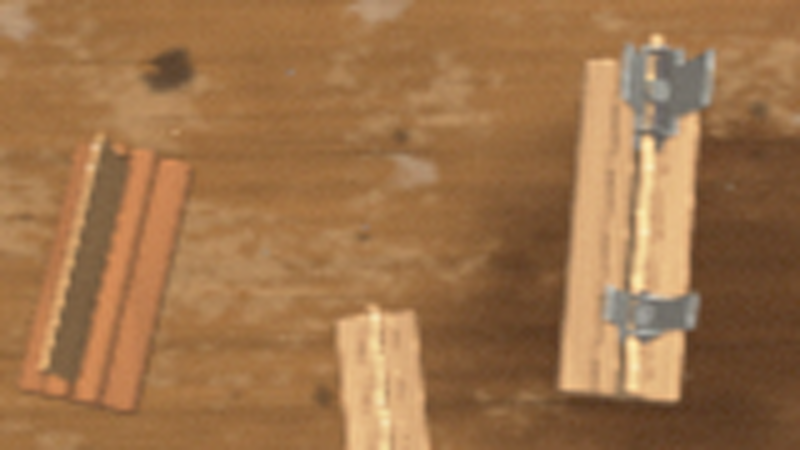

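The crops show the wide clip on the far end of the rail: scene tail tops at about (325,201) and (337,209), top view at about (326,206) and (343,205). The narrow clip is at the near end, and the card top edge is clear in both views. Now I'll triangulate.

Run:
```python
from h import *
import pickle
F=pickle.load(open("f0.pkl","rb"));S,T=F["scene"],F["top"]
s=lambda x,y:(195+x/5-.4,170+y/5-.4)
t=lambda x,y:(200+x/5-.4,190+y/5-.4)
P={"railA":((436,415),(632,395)),"railB":((726,276),(656,40)),"cardA":((62,110),(45,372)),"cardB":((264,48),(100,137)),
"tailL":((652,159),(628,82)),"tailR":((710,197),(714,77))}
X={}
for k,(a,b) in P.items():
    X[k],e=tri(S,s(*a),T,t(*b));print(k,np.round(X[k],4),round(e,4))
for a,b in(("rail",.08),("card",.12)):
    for f,c,i in((S,s,0),(T,t,1)):
        q=onz(f,[c(*P[a+"A"][i]),c(*P[a+"B"][i])],b);d=q[1]-q[0];print(a,np.round(q,4).tolist(),"mid",np.round(q.mean(0),4),"len",np.linalg.norm(d),"yaw",np.degrees(np.arctan2(d[1],d[0])))
for f,c,i in((S,s,0),(T,t,1)):
    print("tails",np.round(onz(f,[c(*P["tailL"][i]),c(*P["tailR"][i])],.159),4).tolist())
```

```text
railA [ 0.4723 -0.0941  0.0849] 0.0039
railB [ 0.6701 -0.1161  0.0782] 0.0008
cardA [0.4877 0.2167 0.1218] 0.002
cardB [0.6135 0.1891 0.1212] 0.0041
tailL [ 0.6293 -0.0919  0.1586] 0.0055
tailR [ 0.6288 -0.1347  0.1562] 0.0016
rail [[0.4783, -0.0907, 0.08], [0.6684, -0.1179, 0.08]] mid [ 0.5734 -0.1043  0.08  ] len 0.19203810859314363 yaw -8.144263719649501
rail [[0.4711, -0.0933, 0.08], [0.6694, -0.1156, 0.08]] mid [ 0.5702 -0.1045  0.08  ] len 0.19947926587675874 yaw -6.408529504761054
card [[0.4902, 0.2187, 0.12], [0.6166, 0.1896, 0.12]] mid [0.5534 0.2042 0.12  ] len 0.1296872180631683 yaw -12.965230212511518
card [[0.487, 0.2176, 0.12], [0.6121, 0.1905, 0.12]] mid [0.5496 0.2041 0.12  ] len 0.1279541155857597 yaw -12.225870794234618
tails [[0.6316, -0.0935, 0.159], [0.6245, -0.137, 0.159]]
tails [[0.6271, -0.09, 0.159], [0.6288, -0.1348, 0.159]]
```

Run:
```python
from h import *
import pickle
F=pickle.load(open("f0.pkl","rb"));S,T=F["scene"],F["top"]
s=lambda x,y:(195+x/5-.4,170+y/5-.4)
t=lambda x,y:(200+x/5-.4,190+y/5-.4)
def ridge(f,A,B,z,trim=.05):
    # bright ridge (light cut edge) along the line A-B, sub-pixel centroid across it
    g=cv2.cvtColor(f["img"],cv2.COLOR_RGB2GRAY).astype(np.float32);A,B=np.array(A),np.array(B)
    n=np.array([-(B-A)[1],(B-A)[0]]);n/=np.linalg.norm(n);o=np.arange(-3,3.01,.1);P=[]
    for u in np.linspace(trim,1-trim,60):
        q=(A+u*(B-A)+o[:,None]*n).astype(np.float32)
        v=cv2.remap(g,q[:,:1],q[:,1:],cv2.INTER_LINEAR)[:,0];w=np.clip(v-v.max()*.93,0,None)
        P.append(A+u*(B-A)+n*(w@o/w.sum()))
    X=onz(f,P,z);vx,vy,x,y=cv2.fitLine(X[:,:2].astype(np.float32),cv2.DIST_HUBER,0,.001,.001).ravel()
    d=np.array([vx,vy])*np.sign(vx);r=(X[:,:2]-[x,y])@[-d[1],d[0]]
    print("yaw",round(float(np.degrees(np.arctan2(d[1],d[0]))),2),"y@x=.55/.63",round(float(y+d[1]/d[0]*(.55-x)),4),round(float(y+d[1]/d[0]*(.63-x)),4),"rms",round(float(r.std()),4))
print("card");ridge(S,s(62,110),s(264,48),.12);ridge(T,t(45,372),t(100,137),.12)
print("rail");ridge(T,t(636,280),t(650,140),.08);ridge(S,s(520,375),s(645,313),.08)
# steel mask of wide clip in scene/top
for f,b in((S,(315,195,345,245)),(T,(320,195,346,222))):
    x0,y0,x1,y1=b;hs=cv2.cvtColor(f["img"][y0:y1,x0:x1],cv2.COLOR_RGB2HSV)
    m=((hs[...,0]>70)|(hs[...,1]<45))&(hs[...,1]<110)
    for r in m: print("".join(".#"[int(v)] for v in r))
```

```text
card
yaw -12.67 y@x=.55/.63 0.2052 0.1872 rms 0.0007
yaw -12.74 y@x=.55/.63 0.2057 0.1876 rms 0.0003
rail
yaw -7.08 y@x=.55/.63 -0.1021 -0.112 rms 0.0005
yaw -6.8 y@x=.55/.63 -0.1029 -0.1124 rms 0.0001
#########.....................
##....#####...................
#.......####..................
..........####................
...........#####..............
..........########............
.......#############..........
.....#################........
.....############..#####......
....#############....#####....
.#..##############.....####...
#################.......####..
##################...#########
##################.###########
##############################
##############################
.############################.
...########################.#.
.....#####################....
......#####################.#.
.......######################.
........#####################.
........#####################.
.......#######################
......########################
......########################
......########################
.......#######################
.......#################...###
[... 680 characters left out ...]
.........................
..........................
..........................
.........#..#.............
.....##..#..####.....##...
.....####...#####...###...
.....####...#####.#####...
.....####...##########....
.....####...##########....
.....####...##########....
....#####.############....
.....####.############....
.....#################....
.....#################....
......###..###########....
.......##..#########......
.......##..#####..........
.......#...####...........
.......#...####...........
.......##..####...........
...........####...........
.......#...##.............
.......#..................
.......#..................
..........................
..........................
```

```bash
cat >> h.py <<'E'
def go(x,y,z,yaw):
    s=arm.get_state();R=Rotation.from_euler("xyz",s["ee_rot"]).as_matrix()
    d=R.T@(np.array([x,y,z])-s["eef_pos"])/.06
    w=(np.degrees(s["ee_rot"][2])-yaw+180)%360-180
    print("t",s["t"],"pos",np.round(s["eef_pos"],4),"rpy",np.round(np.degrees(s["ee_rot"]),2),"F",np.round(s["force"],1),"w",s["width"],s["gripper_force"],"\ndelta",np.round(d,3),"turn",round(w/5,3))
E
python3 -c "
from h import *
go(.628,-.112,.215,-6.9)"
```

```text
t 0.1 pos [0.235  0.6323 0.2257] rpy [ 1.7992e+02 -1.0000e-02 -2.0390e+01] F [-0.4  0.6  1. ] w 0.08782217810217378 0.0 
delta [10.462  9.345  0.194] turn -2.699
```

{"op": "jog_arm", "data": {
  "deltas": [
    [[0.3, 0.27, 0, -0.3], [0.9, 0.8, 0, -0.6], [1.6, 1.43, 0, -1.0], [2.3, 2.05, 0, -1.4], [3.0, 2.68, 0, -1.8], [3.7, 3.3, 0, -2.2], [4.4, 3.93, 0, -2.5], [5.1, 4.55, 0, -2.7]]
  ],
  "grip": 87
}}

```text
t: 1.1
eef_pos: [0.4272, 0.2684, 0.2265]
ee_rot: [-3.142, 0.0, -0.119]
force: [1.8, 0.4, 0.3]
width: 0.087
gripper_force: 0.0
```

```bash
python3 -c "
from h import *
go(.628,-.112,.2,-6.9)"
```

```text
t 1.1 pos [0.4272 0.2684 0.2265] rpy [-180.      0.     -6.83] F [1.8 0.4 0.3] w 0.08696724423759188 0.0 
delta [4.076 5.898 0.442] turn 0.014
```

{"op": "jog_arm", "data": {
  "deltas": [
    [[0.3, 0.45, 0, 0], [0.85, 1.25, 0, 0], [1.45, 2.1, 0, 0], [2.05, 2.95, 0, 0], [2.65, 3.8, 0, 0], [3.25, 4.65, 0, 0], [3.8, 5.4, 0, 0], [4.07, 5.9, 0, 0]]
  ]
}}

```text
t: 2.1
eef_pos: [0.6275, -0.113, 0.2255]
ee_rot: [3.141, 0.001, -0.122]
force: [1.1, 0.2, -1.0]
width: 0.087
gripper_force: 0.0
```

Run:
```python
from h import *
go(.628,-.112,.12,-6.9)
f=grab_frame("scene");g=grab_frame("top")
import pickle;pickle.dump((f,g),open("f1.pkl","wb"))
c=lambda i,x,y,w,h:cv2.resize(i["img"][y:y+h,x:x+w,::-1],None,fx=5,fy=5,interpolation=cv2.INTER_CUBIC)
cv2.imwrite("pics/c.png",np.hstack([c(f,280,150,80,110),c(g,290,170,80,110)]))
```

```text
t 2.1 pos [ 0.6275 -0.113   0.2255] rpy [ 1.7998e+02  8.0000e-02 -6.9900e+00] F [ 1.1  0.2 -1. ] w 0.08702262065801328 0.0 
delta [ 0.009 -0.018  1.759] turn -0.018
```

View pics/c.png

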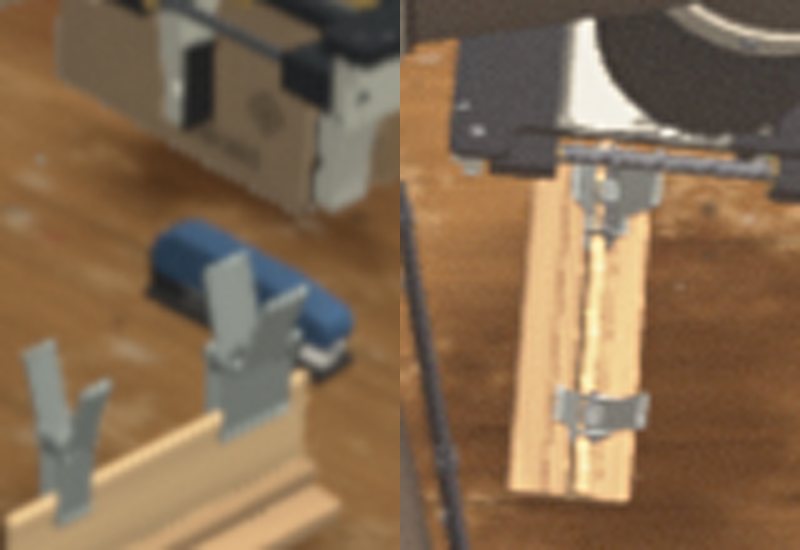

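The gripper straddles the wide clip (scene crop tails at about (255,290)/5) and both tails lie between the fingers, so I'll descend.

{"op": "jog_arm", "data": {
  "deltas": [
    [[0, -0.02, 0.2, 0], [0, -0.02, 0.5, 0], [0, -0.02, 0.8, 0], [0, -0.02, 1.1, 0], [0, -0.02, 1.35, 0], [0, -0.02, 1.55, 0], [0, -0.02, 1.7, 0], [0, -0.02, 1.75, 0]]
  ]
}}

```text
t: 3.2
eef_pos: [0.6269, -0.1094, 0.121]
ee_rot: [3.141, 0.001, -0.12]
force: [-0.7, -0.2, -0.2]
width: 0.0868
gripper_force: 0.0
```

{"op": "jog_arm", "data": {
  "deltas": [
    [[0, 0, 0, 0], [0, 0, 0, 0], [0, 0, 0, 0], [0, 0, 0, 0], [0, 0, 0, 0], [0, 0, 0, 0], [0, 0, 0, 0], [0, 0, 0, 0]]
  ],
  "grip": 48,
  "squeeze": 30
}}

```text
t: 4.2
eef_pos: [0.627, -0.1093, 0.1215]
ee_rot: [3.142, 0.0, -0.12]
force: [-0.2, -0.1, -0.6]
width: 0.048
gripper_force: 0.0
```

{"op": "jog_arm", "data": {
  "deltas": [
    [[0, 0, 0, 0], [0, 0, 0, 0], [0, 0, 0, 0], [0, 0, 0, 0], [0, 0, 0, 0], [0, 0, 0, 0], [0, 0, 0, 0], [0, 0, 0, 0]]
  ],
  "grip": 32
}}

```text
t: 5.2
eef_pos: [0.627, -0.1093, 0.1215]
ee_rot: [3.142, 0.0, -0.12]
force: [-1.0, 0.1, -0.9]
width: 0.032
gripper_force: 5.8
```

{"op": "jog_arm", "data": {
  "deltas": [
    [[0, 0, 0, 0], [0, 0, 0, 0], [0, 0, 0, 0], [0, 0, 0, 0], [0, 0, 0, 0], [0, 0, 0, 0], [0, 0, 0, 0], [0, 0, 0, 0]]
  ],
  "grip": 15,
  "squeeze": 35
}}

```text
t: 6.2
eef_pos: [0.627, -0.1093, 0.1216]
ee_rot: [-3.142, -0.0, -0.12]
force: [0.7, -0.3, -0.9]
width: 0.0192
gripper_force: 35.0
```

Run:
```python
from h import *
go(.551,.2052,.24,-12.7)
f=grab_frame("scene");g=grab_frame("top")
c=lambda i,x,y,w,h:cv2.resize(i["img"][y:y+h,x:x+w,::-1],None,fx=5,fy=5,interpolation=cv2.INTER_CUBIC)
cv2.imwrite("pics/d.png",np.hstack([c(f,280,150,80,110),c(g,290,170,80,110)]))
```

```text
t 6.2 pos [ 0.627  -0.1093  0.1216] rpy [-180.     -0.     -6.89] F [ 0.7 -0.3 -0.9] w 0.019193086534880822 34.991532615968026 
delta [-1.886 -5.052 -1.974] turn 1.163
```

View pics/d.png

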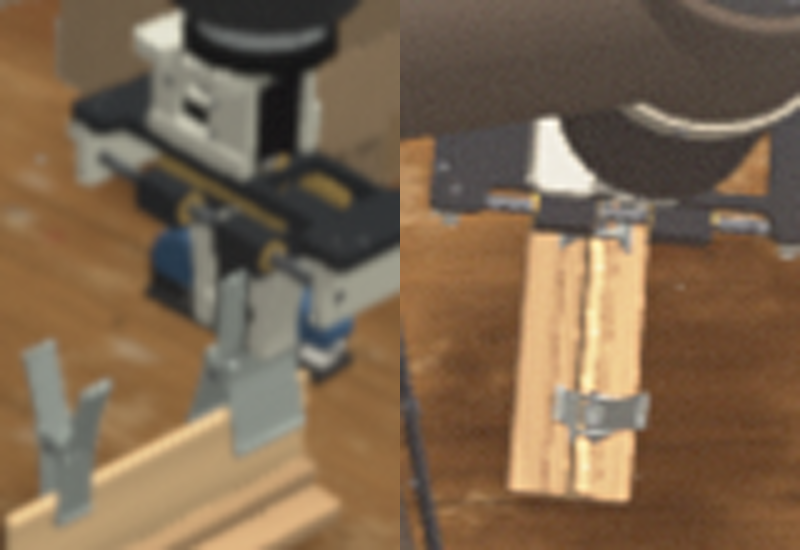

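The jaws are at the stop (width 19 mm, 35 N), with both lips clear of the rail in the scene crop. Next is the lift.

{"op": "jog_arm", "data": {
  "deltas": [
    [[0, 0, -0.1, 0], [0, 0, -0.25, 0], [0, 0, -0.45, 0], [0, 0, -0.7, 0], [0, 0, -0.95, 0], [0, 0, -1.2, 0], [0, 0, -1.45, 0], [0, 0, -1.6, 0]]
  ]
}}

```text
t: 7.3
eef_pos: [0.6273, -0.1093, 0.2189]
ee_rot: [-3.141, -0.001, -0.12]
force: [-0.1, 0.3, -1.2]
width: 0.0191
gripper_force: 35.0
```

{"op": "jog_arm", "data": {
  "deltas": [
    [[-0.1, -0.3, 0, 0.1], [-0.4, -1.0, 0, 0.3], [-0.65, -1.7, 0, 0.5], [-0.9, -2.4, 0, 0.7], [-1.2, -3.2, 0, 0.9], [-1.5, -4.0, 0, 1.1], [-1.75, -4.7, 0, 1.15], [-1.88, -5.03, 0, 1.16]]
  ]
}}

```text
t: 8.3
eef_pos: [0.5506, 0.2058, 0.2176]
ee_rot: [3.142, 0.0, -0.22]
force: [0.2, -0.6, -1.5]
width: 0.0195
gripper_force: 35.0
```

Run:
```python
from h import *
go(.551,.2052,.155,-12.7)
f=grab_frame("scene");g=grab_frame("top")
import pickle;pickle.dump((f,g),open("f2.pkl","wb"))
c=lambda i,x,y,w,h:cv2.resize(i["img"][y:y+h,x:x+w,::-1],None,fx=5,fy=5,interpolation=cv2.INTER_CUBIC)
cv2.imwrite("pics/e.png",np.hstack([c(f,190,120,80,110),c(g,190,180,80,110)]))
```

```text
t 8.3 pos [0.5506 0.2058 0.2176] rpy [ 1.800e+02  1.000e-02 -1.258e+01] F [ 0.2 -0.6 -1.5] w 0.019481708901765336 34.991010508092586 
delta [0.009 0.009 1.043] turn 0.024
```

View pics/e.png

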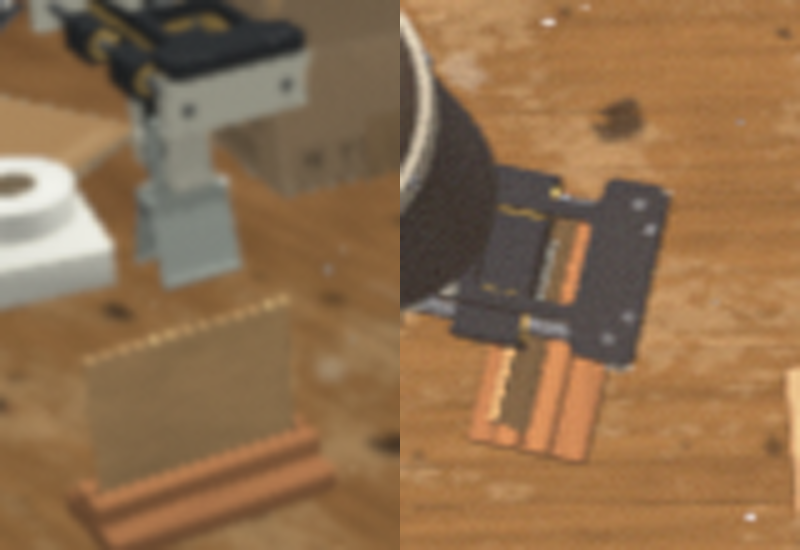

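The clip hangs open above the card: near lip bottom from (163,287) to (242,268) in the left crop, and card top edge from (85,360) to (290,298). I'll check the pin offset from the lip.

Run:
```python
from h import *
import pickle
f,g=pickle.load(open("f2.pkl","rb"))
c,s=np.cos(np.radians(-12.6)),np.sin(np.radians(-12.6));ax=np.array([c,s,0]);ay=np.array([-s,c,0])
P=np.array([.5506,.2058,.2176])
for dz in(-.0075,-.0095,-.0115):
  pts=[P+ax*x-ay*.018+[0,0,dz-.042] for x in(-.024,.024)]
  q=proj(f,pts);print(dz,np.round((q-[190,120]+.4)*5,1).tolist())
lip=np.array([(163,287),(242,268)])/5-.4+[190,120]
o,d=rays(f,lip)
# intersect with vertical plane of the near lip's outside
n=ay;p0=P-ay*.018
X=o+d*((n@(p0-o))/(d@n))[:,None];print("lip",np.round(X,4).tolist(),"mid rel x",(X.mean(0)-P)@ax,"z",X[:,2].mean()-P[2],"tilt",np.degrees((X[1]-X[0])[2]/.048))
```

```text
-0.0075 [[153.5, 279.4], [230.4, 256.5]]
-0.0095 [[153.8, 282.6], [230.6, 259.6]]
-0.0115 [[154.1, 285.7], [230.8, 262.8]]
lip [[0.5284, 0.1923, 0.1617], [0.5767, 0.1815, 0.1587]] mid rel x 0.005990673141505415 z -0.05739873503597662 tilt -3.5407101531315255
```

{"op": "jog_arm", "data": {
  "deltas": [
    [[-0.02, 0.01, 0.05, 0], [-0.02, 0.01, 0.15, 0], [-0.02, 0.01, 0.25, 0.02], [-0.02, 0.01, 0.35, 0.02], [-0.02, 0.01, 0.45, 0.02], [-0.02, 0.01, 0.5, 0.02], [-0.02, 0.01, 0.5, 0.02], [-0.02, 0.01, 0.5, 0.02]]
  ]
}}

```text
t: 9.4
eef_pos: [0.5501, 0.2036, 0.1878]
ee_rot: [-3.141, -0.0, -0.223]
force: [0.1, 0.1, -0.9]
width: 0.0197
gripper_force: 35.0
```

Run:
```python
from h import *
go(.549,.2052,.156,-12.7)
f=grab_frame("scene");g=grab_frame("top")
import pickle;pickle.dump((f,g),open("f3.pkl","wb"))
c=lambda i,x,y,w,h:cv2.resize(i["img"][y:y+h,x:x+w,::-1],None,fx=8,fy=8,interpolation=cv2.INTER_CUBIC)
cv2.imwrite("pics/f.png",c(f,195,135,70,70))
```

```text
t 9.4 pos [0.5501 0.2036 0.1878] rpy [-1.7998e+02 -2.0000e-02 -1.2780e+01] F [ 0.1  0.1 -0.9] w 0.019683714561754672 34.99147882161196 
delta [-0.023 -0.022  0.53 ] turn -0.015
```

View pics/f.png

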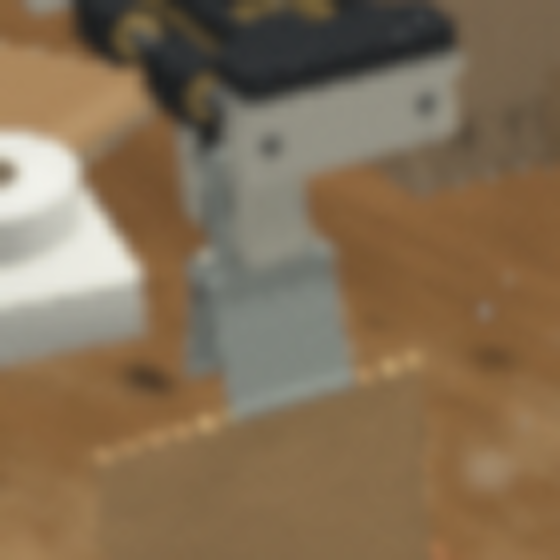

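The near lip bottom runs from (230,415) to (352,380) in the crop, nearly parallel to the card's top edge from (100,458) to (425,357). Next I'll quantify the offset.

Run:
```python
from h import *
import pickle
f,g=pickle.load(open("f3.pkl","rb"))
a=np.radians(-12.7);ax=np.array([np.cos(a),np.sin(a),0]);ay=np.array([-ax[1],ax[0],0])
px=lambda P:np.array(P)/8-.44+[195,135]
C=onz(f,px([(97,459),(425,357)]),.12);cm=C.mean(0)
for off,L in((.018,[(230,416),(353,381)]),):
  o,d=rays(f,px(L));p0=cm-ay*off
  X=o+d*((ay@(p0-o))/(d@ay))[:,None];m=X.mean(0)
  print("card mid",np.round(cm,4),"lip",np.round(X,4).tolist(),"x rel card",(m-cm)@ax,"z rel TCP",m[2]-.1878,"len",np.linalg.norm(X[1]-X[0]),"tilt",np.degrees((X[1]-X[0])[2]/.048))
```

```text
card mid [0.5528 0.2035 0.12  ] lip [[0.5279, 0.1906, 0.1318], [0.5755, 0.1799, 0.1306]] x rel card 0.0029101022674104353 z rel TCP -0.056602091257977244 len 0.048837701658387404 tilt -1.4752051827719193
```

```bash
python3 -c "
from h import *
go(.548,.2058,.155,-12.7)"
```

```text
t 9.5 pos [0.55   0.2036 0.1878] rpy [-1.7998e+02 -2.0000e-02 -1.2780e+01] F [-0.1  0.2 -1.1] w 0.019343323210440633 34.991526821104344 
delta [-0.041 -0.028  0.547] turn -0.016
```

{"op": "jog_arm", "data": {
  "deltas": [
    [[-0.04, -0.03, 0.03, 0], [-0.04, -0.03, 0.1, 0], [-0.04, -0.03, 0.2, 0], [-0.04, -0.03, 0.3, 0], [-0.04, -0.03, 0.4, 0], [-0.04, -0.03, 0.5, 0], [-0.04, -0.03, 0.55, 0], [-0.04, -0.03, 0.55, 0]]
  ]
}}

```text
t: 10.5
eef_pos: [0.5479, 0.2057, 0.1543]
ee_rot: [3.141, 0.0, -0.223]
force: [0.0, 0.1, -0.9]
width: 0.0192
gripper_force: 35.0
```

Run:
```python
from h import *
go(.548,.2058,.155,-12.7)
f=grab_frame("scene");g=grab_frame("top")
import pickle;pickle.dump((f,g),open("f4.pkl","wb"))
c=lambda i,x,y,w,h:cv2.resize(i["img"][y:y+h,x:x+w,::-1],(w*7,h*7),interpolation=cv2.INTER_CUBIC)
cv2.imwrite("pics/g.png",np.hstack([c(f,195,145,56,80),c(g,195,205,56,80)]))
```

```text
t 10.5 pos [0.5479 0.2057 0.1543] rpy [ 1.7998e+02  1.0000e-02 -1.2790e+01] F [ 0.   0.1 -0.9] w 0.01923824164206939 34.99149885261431 
delta [ 0.001 -0.002 -0.011] turn -0.017
```

View pics/g.png

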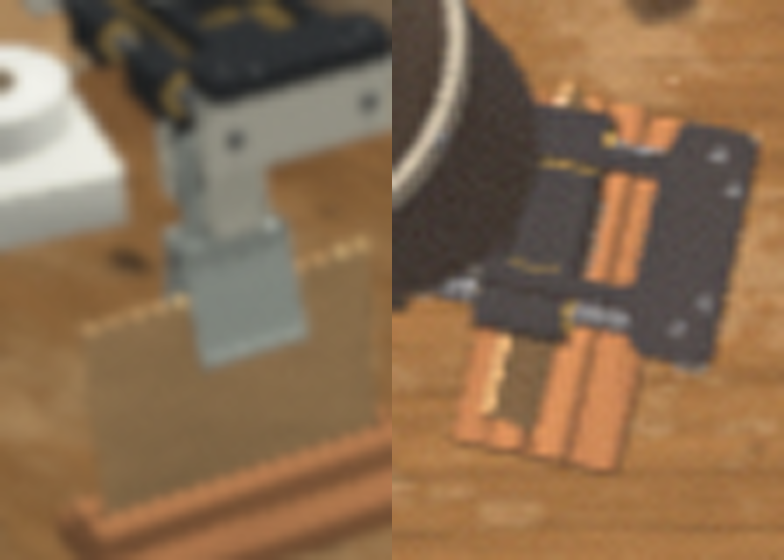

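The jaws straddle the card: near lip bottom from (205,365) to (308,330), below the card edge from (85,330) to (368,242), with the rear jaw behind it. The force reading shows only the clip's weight, so nothing is touching. Handing in.

```bash
python3 -c "
from station import arm
print(arm.job_done())"
```

```text
the job is handed in; nothing more can be done
None
```

I handed the job in with the wide clip held fully open over the middle of the card's top edge, in line with it, one jaw about 15–20 mm down on each side. The force reading showed no contact with the card, the narrow clip was left on the rail, and it took about 10.5 s; no verdict came back.

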